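# Test the emergency stop of the lift operating table

## Task

Do the start-of-day check of the operating table's emergency stop: press the red mushroom head on the yellow box in until it latches, then push it round clockwise by one of its lobes, with a fingertip, until the latch lets go and the head springs back out. Then push the blue reset button on the white box fully down and let it come up again. Press gently, do not push the two black raise and lower buttons, and leave the bottle, vial, bowl and tape standing where they are.

Things in the scene. Friction and masses are not known exactly. Their poses are not given: they have to be found in the camera images.
- stop_station: Emergency-stop station, bolted down: yellow box 100 x 100 x 60 mm (grey foot 112 x 112 x 6 mm). Origin: centre of its underside; z up. The flat yellow panel is 60 mm above the origin; the red stop button stands in its middle on a black collar of radius 20 mm, 7 mm high. A black cable gland on its +x side (seen only).
- stop_press (a joint): How far the red mushroom head is pressed in, in m: 0 out, 0.007 latched, 0.0095 at its lower stop. A spring pushes it out (about 5 N at the start of the stroke, 8 N near its end). Pressed past 0.0075 it stays in by itself, at about 0.007, when let go; only turning it frees it.
- stop_turn (a joint): Turn of the red head in rad: 0 at rest, growing clockwise as seen from above, hard stop at 1.05. A light spring turns it back to 0. When latched, turning it to about 0.7 frees the latch and the head springs out; turn to 0.85 to be sure, then let go. Turning takes about 0.11 N m, so 4 to 5 N level against the side of a lobe.
- stop_top (a point): Centre of the flat cap of the red head, on its turning axis: the point to press. Cap of radius 19 mm with white clockwise arrows, 99 mm above the table when out, 92 mm latched. z up; x points along one lobe and turns with the head. Under the cap (2 mm) is a three-lobed disc 16 mm thick, its underside 21 mm above the yellow panel when out, 14 mm latched. Smooth, low friction.
- stop_lobe (a point): Top of one of three equal lobes, 25 mm from the turning axis, 2 mm below the cap's height; moves with the head. The head's round core has radius 22 mm; the straight-sided lobes, 120 degrees apart, are 20 mm wide with round ends reaching 35 mm from the axis. Midway between two lobes (60 degrees from each) is a gap where a fingertip can go down beside the core and push a lobe's side.
- control_station: Control station of the lift table, bolted down: white box 100 x 160 x 55 mm (x, y, z; grey foot 112 x 172 x 6 mm). Origin: centre of its underside; z up. The blue reset button stands at (0, +45 mm) of it, the two black buttons at (+24, -40) and (-22, -40) mm, a green lamp (seen only) at (+28, +10) mm. A black cable gland on its +x side (seen only).
- reset_button (a joint): How far the blue reset button is pressed, in m: 0 up, 0.006 fully down, where it takes about 6 N. It springs back up.
- reset_top (a point): Centre of the top of the blue reset button, 70 mm above the table when up: a flat round cap of radius 13.5 mm that stands 11 mm above its grey bezel (radius 16.5 mm), so it can be pushed fully down with a finger wider than itself. z up.
- raise_button (a joint): Travel of the black button at (+24, -40) mm of the control station, in m: 0 up, 0.006 down. White chevron pointing to +x. Same size and height as the reset button. Not to be pressed.
- lower_button (a joint): Travel of the black button at (-22, -40) mm of the control station, chevron pointing to -x, in m: 0 up, 0.006 down. Not to be pressed.
- disinfectant: White bottle with purple cap and label, radius 30 mm, 150 mm tall, standing loose. Origin: centre of its underside.
- vial: Small amber glass vial with metal cap, radius 18 mm, 65 mm tall, loose. Origin: centre of its underside.
- bowl: Steel bowl, radius 45 mm, 40 mm tall, loose. Origin: centre of its underside.
- tape: Roll of white tape lying flat, radius 38 mm, 25 mm tall, loose. Origin: centre of its underside.
Not all that is in view belongs to the job. There is more than one size of the stop_station; the one meant has the size given above.

How it is judged:
On the way, in this order (a step that is already met when the one before it is completed fails the run):
1. the red head is pressed in until it latches, without being turned (value of joint stop_press above 0.0075 m and value of joint stop_turn below 0.35 rad), for 0.05 s.
2. the latched head is turned clockwise (value of joint stop_turn above 0.5 rad and value of joint stop_press above 0.004 m).
3. the latch lets go and the head springs back out (value of joint stop_press below 0.0012 m), for 0.1 s.
4. with the head out, the blue reset button is pushed down (value of joint reset_button above 0.0045 m and value of joint stop_press below 0.0012 m), for 0.05 s.
At the end, for the whole second after the job is handed in: The red head is out (pressed less than 1.2 mm) and turned back (less than 0.12 rad), the blue button is up (within 1 mm), and the bottle, vial, bowl and tape stand upright within 20 mm of where they began (value of joint stop_press below 0.0012 m and value of joint stop_turn below 0.12 rad and value of joint reset_button below 0.001 m and distance of each of disinfectant, vial, bowl, tape from where it was at the start of the episode below 0.02 m and angle between each of disinfectant, vial's own z axis and vertical below 0.2 rad); the robot touches nothing.
It fails at once if a black raise or lower button is pushed more than 2.5 mm (value of joint any of raise_button, lower_button above 0.0025 m).
It fails at once if the bottle, vial, bowl or tape is lifted, carried, pushed more than 20 mm or knocked over (distance of any of disinfectant, vial, bowl, tape from where it was at the start of the episode above 0.02 m or angle between any of disinfectant, vial's own z axis and vertical above 0.5 rad).
It fails at once if the fingers press or squeeze either station with more than 60 N (contact force between the fingers and stop_station above 60 N or contact force between the fingers and control_station above 60 N).
It also fails if it takes over 56 s, if anything falls off the work surface, if the arm or the gripper's body presses on something with over 40 N, if the wrist force passes 120 N, or if a joint passes its speed limit or range.

## Robot

A 7-joint arm with a two-finger parallel gripper is mounted at the origin on the work surface. World frame = base frame: x ahead of the robot, y to its left, z up, the work surface at z = 0. Lengths are in m, angles in rad, forces in N, time in s.
With the tool pointing down it reaches from about 0.35 to 0.9 m from the base axis. Payload 19.9 kg.
Tool frame: the origin (TCP) lies on the centre line of the jaws, within the pads' length; the fingertips stand 11 mm ahead of it and the grasp point (between the pads) lies 8 mm behind it; z points along the fingers, y is the line along which they close (so a half turn about z gives the same grasp; the last joint's range is limited). The gripper opens to 94 mm and grips with 3 to 60 N. Pads are 16 mm wide; open, the fingers measure 119 mm over their backs; the gripper's body (75 mm by 177 mm) begins 78 mm behind the grasp point.
Start: joints at [1.105, 0.417, -0.01, 1.614, 0.005, 1.111, -0.053], TCP at [0.258, -0.569, 0.216] pointing down, gripper open.
Joint ranges: [-2.81, 2.81], [-0.39, 2.02], [-1.27, 1.25], [0.06, 2.57], [-1.19, 4.33], [0.19, 2], [-2.82, 2.82]. Speed limits (rad/s): [1.89, 1.89, 2.39, 2.39, 3.01, 3.01, 3.01].

## Interface

Orientations are given as a 3x3 rotation matrix whose columns are the frame's x, y, z axes.
In Python, from rig import manip, optics gives the robot as it stands.
- The arm moves only by the tool jog_arm, never from a script. Its argument "commands" is a list that holds one entry, the list of rows, each a list of 7 numbers: the shift along the tool's x, y, z in units of 50 cm (1.0 is 50 cm), then the turn, a rotation vector about the tool's x, y, z in units of 1.5 rad (1.0 is 1.5 rad), then the opening, from 0 (shut) to 1 (fully open). A call has 1 to 5 rows; each row shifts and turns the commanded pose from where the row before left it, along the tool's axes as they then stand; what a row does not reach is not made up. A row lasts 1/12 s, in which the tool goes at most 41.7 mm and 7.16 degrees, less where a joint would pass 70% of its speed; a pose out of reach is approached as far as the arm can. A call with a number of a shift or a turn outside -1 to 1 is refused whole. A call with a gripper value outside its range is refused whole. The fingers move at their own pace and stop on an object; the grip force is fixed at half the most. Time passes only in rows, so rows that do not move let the fingers close. It gives the time, the measured TCP pose, the force, the opening and the grip force at its end, in the units of the state.
- manip.state(): the state, without advancing time (a new reading comes with each control period).
- optics.capture(name): name is "scene" or "top"; returns (picture, depth): 480x640x3 uint8, blue, green, red; 480x640 float32, m along the optical axis (not along the pixel's ray), 0 where there is no reading.
- optics.camera_model(name): a dict with "vfov" (degrees; the focal length in pixels is half the picture's height over the tangent of half this angle, whatever the lens; pixels are square), "cx", "cy" (the principal point, pixels), "view" (4x4, takes a point from world to camera coordinates). Camera axes: x right, y down, z forward; pixel columns grow to the right and rows downward; lengths in m; the calibration is good to about 2 mm. A picture is of the moment at which its call begins. camera_model takes no time and is no camera call.
- manip.close_job(): hands the job in; it is judged then, once.
The state is a dict: "time": time; "qpos": joint angles; "joint_vel": joint speeds; "effort": joint torques, N m; "tcp_pos": TCP position; "eef_rot": TCP orientation; "force": force on the tool from outside, world axes, zero at the start; "ft_torque": the same for the moment, N m; "opening": opening from 0.0 (shut) to 1.0 (fully open); "gripper_force": force on a finger pad.
Only numpy, scipy, OpenCV 4.12 (cv2) and the standard library are available. Lean on these libraries where they do the work, as an engineer would, in place of code of your own. Each camera call takes 0.05 s, during which the arm holds its last target. There are 200 camera calls.

## Working session

There is one attempt and no reset: what is moved stays moved. The work goes in short steps, Python scripts to look and compute and a tool call to move; the robot and the scene stay as the last step left them, time stands still between calls to the robot, and variables do not carry over. Pictures are saved under pics/ and viewed, at most 10 in all, crops included, and the job is handed in when it is done.

Besides the shell and the picture viewer there is one more tool, called after "Emit:" by a JSON object that holds its "name" and its "arguments". jog_arm: Moves the arm, as the interface text tells. Its arguments: {"type":"object","properties":{"commands":{"type":"array","items":{"type":"array","items":{"type":"array","items":{"type":"number","minimum":-1,"maximum":1}}}}},"required":["commands"]}

```bash
mkdir -p pics
cat > h.py <<'E'
import numpy as np,cv2
from rig import manip,optics
def cap(n,f=None):
    p,d=optics.capture(n)
    if f: cv2.imwrite('pics/'+f,p)
    return p,d,optics.camera_model(n)
def rays(m,uv):
    uv=np.atleast_2d(uv).astype(float);f=240/np.tan(np.radians(m['vfov'])/2)
    R=np.array(m['view'])[:3,:3];t=np.array(m['view'])[:3,3]
    d=np.c_[(uv[:,0]-m['cx'])/f,(uv[:,1]-m['cy'])/f,np.ones(len(uv))]
    return -R.T@t, d@R
def onz(m,uv,z):
    o,d=rays(m,uv); return o+d*((z-o[2])/d[:,2])[:,None]
E
python3 - <<'E'
from h import *
for n in('scene','top'):
    p,d,m=cap(n,n+'1.png');print({k:m[k] for k in m if k!='view'},list(m), rays(m,[320,240]))
    np.savez('/tmp/'+n,p=p,d=d)
s=manip.state();print(s)
E
```

```text
{'vfov': 56.8828866997861, 'cx': 322.1837387346298, 'cy': 233.53402046604026} ['vfov', 'cx', 'cy', 'view'] (array([1.01779314, 0.0249903 , 0.82360919]), array([[-0.53123164, -0.01666403, -0.84720274]]))
{'vfov': 46.82209775334532, 'cx': 318.08479092563596, 'cy': 244.01776860400494} ['vfov', 'cx', 'cy', 'view'] (array([ 0.46282234, -0.00406164,  1.40669334]), array([[ 0.08310854, -0.00106169, -0.99657228]]))
{'time': 0.1, 'qpos': array([ 1.10449435,  0.41787959, -0.01033731,  1.61407409,  0.00469719,
        1.11067823, -0.05300817]), 'joint_vel': array([ 1.72521195e-04, -4.99454546e-04, -7.15689852e-04, -2.80655650e-03,
       -3.59890982e-05, -2.47574856e-03,  3.22142292e-05]), 'effort': array([ 2.30649566e-03, -8.52587342e+01,  6.40813485e-01, -4.26692820e+01,
       -4.88446536e-02,  1.64462475e-02,  9.55699375e-05]), 'tcp_pos': array([ 0.2574753 , -0.5691714 ,  0.21592609]), 'eef_rot': array([[ 9.11108078e-01,  4.12167251e-01, -4.77008075e-04],
       [ 4.12167522e-01, -9.11107639e-01,  8.96087464e-04],
       [-6.52677944e-05, -1.01303976e-03, -9.99999485e-01]]), 'force': array([-0.79999397, -0.40120238,  0.41444414]), 'ft_torque': array([-0.00012572,  0.01581863,  0.00938855]), 'gripper_force': 0.0, 'opening': 0.9979207560957859}
```

View pics/top1.png

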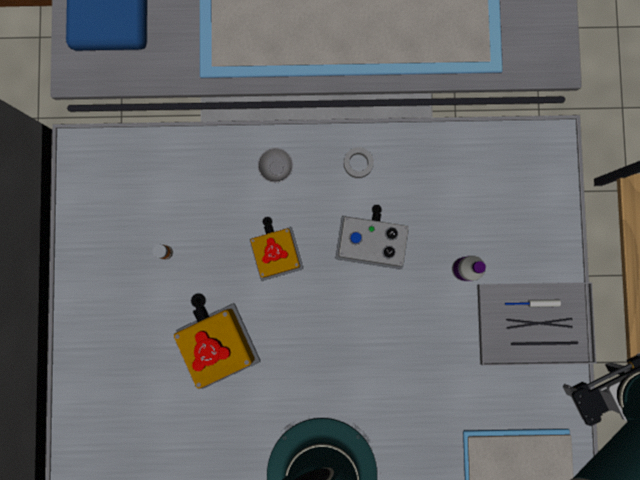

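View pics/scene1.png

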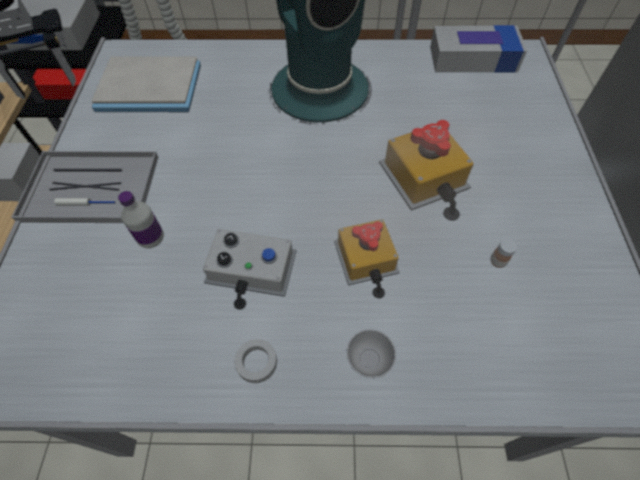

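The top view shows yellow stations at (275,252), about 42 px wide, and (215,347), about 62 px wide. At roughly 410 px/m they measure about 100 mm and 150 mm, so the one at (275,252) is meant. The control box is at (372,241), with its blue button at (356,238). The scene view shows the same station at (368,250). I'll measure and confirm in a crop.

```bash
cat > meas.py <<'E'
from h import *
def head(p,m,win,ztop):
    x0,y0,x1,y1=win
    h=cv2.cvtColor(p,cv2.COLOR_BGR2HSV);H,S,V=cv2.split(h)
    w=np.zeros(H.shape,bool);w[y0:y1,x0:x1]=1
    red=(((H<8)|(H>172))&(S>120)&(V>90)&w).astype(np.uint8)
    red=cv2.morphologyEx(red,cv2.MORPH_CLOSE,np.ones((5,5)))
    c=max(cv2.findContours(red,0,1)[0],key=cv2.contourArea)
    f=np.zeros_like(red);cv2.drawContours(f,[c],-1,1,-1)
    v,u=np.nonzero(f);P=onz(m,np.c_[u,v],ztop)[:,:2]
    c0=P.mean(0);d=P-c0;r=np.hypot(*d.T);a=np.arctan2(d[:,1],d[:,0])
    ph=np.angle((r**3*np.exp(3j*a)).sum())/3
    return c0,ph,r.max()
def blob(mask,m,z):
    v,u=np.nonzero(mask);return onz(m,np.c_[u,v],z)[:,:2].mean(0),len(u)
E
python3 - <<'E'
from meas import *
T=np.load('/tmp/top.npz');S=np.load('/tmp/scene.npz')
for n,D,win,wb in(('top',T,(245,215,305,285),(330,210,415,270)),('scene',S,(330,210,405,285),(195,220,300,295))):
    p,m=D['p'],optics.camera_model(n)
    c,ph,r=head(p,m,win,.093);print(n,'head',c,'lobe angle',np.degrees(ph),'rmax',r)
    H,Sa,V=cv2.split(cv2.cvtColor(p,cv2.COLOR_BGR2HSV))
    w=np.zeros(H.shape,bool);w[wb[1]:wb[3],wb[0]:wb[2]]=1
    print('blue',blob((abs(H.astype(int)-112)<14)&(Sa>130)&(V>70)&w,m,.068))
    print('black',blob((V<50)&w,m,.068))
    w[:]=0;w[win[1]:win[3],win[0]:win[2]]=1
    Y=((H>14)&(H<30)&(Sa>120)&w).astype(np.uint8)
    cn=max(cv2.findContours(Y,0,1)[0],key=cv2.contourArea)
    hull=cv2.convexHull(cn)[:,0];q=onz(m,hull,.06)[:,:2].astype(np.float32);print('yellow rect',cv2.minAreaRect(q))
    x0,y0,x1,y1=win
    cv2.imwrite(f'pics/c_{n}.png',cv2.resize(p[y0-5:y1+5,x0-5:x1+5],(400,400),interpolation=cv2.INTER_CUBIC))
a=[cv2.imread(f'pics/c_{n}.png') for n in('top','scene')];cv2.imwrite('pics/crop.png',np.hstack(a))
# depth check in top view
m=optics.camera_model('top')
for u,v in((273,251),(356,238),(285,270)):
    o,d=rays(m,[u,v]);z=T['d'][v,u]; R=np.array(m['view'])[:3,:3];print(u,v,(o+d*z)[0])
E
```

```text
top head [0.54704227 0.1066124 ] lobe angle 15.302025844050217 rmax 0.03380170734758099
blue (array([ 0.57930449, -0.09162562]), 90)
black (array([ 0.58863959, -0.16389943]), 249)
yellow rect ((0.5476153492927551, 0.10616515576839447), (0.10241743922233582, 0.0994301289319992), 15.078435897827148)
scene head [0.54268698 0.10721619] lobe angle 13.667030599707296 rmax 0.0346748768832846
blue (array([ 0.57759679, -0.09140588]), 106)
black (array([ 0.6096663 , -0.15745827]), 237)
yellow rect ((0.5653338432312012, 0.1093548983335495), (0.10836511105298996, 0.09819797426462173), 8.84467887878418)
273 251 [0.54801971 0.10644856 0.09509871]
356 238 [ 0.57790595 -0.09290981  0.06638258]
285 270 [0.50356963 0.08081685 0.05949544]
```

View pics/crop.png

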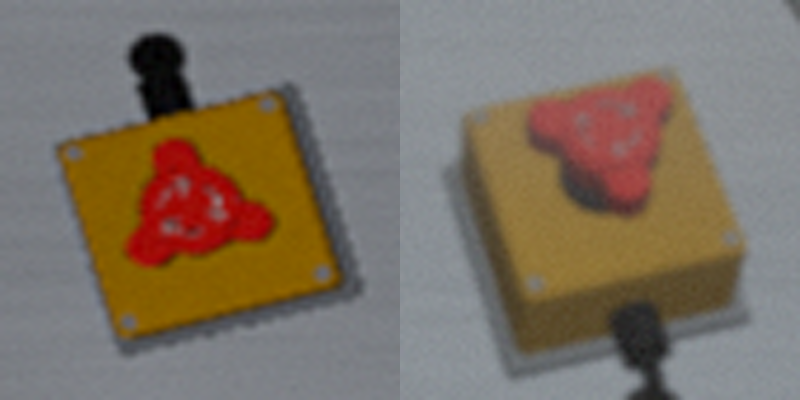

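The crop confirms the choice: the station at (275,252) has a yellow panel measured at 100 x 100 mm. The head is at (0.547, 0.1065) with lobes at about 15, 135 and 255 degrees, and the reset button is at (0.5785, -0.092). I'll swing over now with the fingers closed.

Emit:
{"name": "jog_arm", "arguments": {"commands": [[[0.08,0,0,0,0,-0.045,0],[0.08,0,0,0,0,-0.045,0],[0.08,0,0,0,0,-0.045,0],[0.08,0,0,0,0,-0.045,0],[0.08,0,0,0,0,-0.045,0]]]}}

```text
time: 0.52
tcp_pos: [0.4276, -0.4625, 0.2161]
eef_rot: [[0.721, 0.693, -0.0], [0.693, -0.721, 0.0], [0.0, -0.001, -1.0]]
force: [0.1, -0.6, -0.1]
opening: 0.681
gripper_force: 0.0
```

Emit:
{"name": "jog_arm", "arguments": {"commands": [[[0.08,0,0,0,0,-0.045,0],[0.08,0,0,0,0,-0.045,0],[0.08,0,0,0,0,-0.045,0],[0.08,0,0,0,0,-0.045,0],[0.08,0,0,0,0,-0.045,0]]]}}

```text
time: 0.93
tcp_pos: [0.5514, -0.3064, 0.216]
eef_rot: [[0.451, 0.893, -0.0], [0.893, -0.451, 0.0], [0.0, -0.001, -1.0]]
force: [-0.4, -0.5, -0.5]
opening: 0.329
gripper_force: 0.0
```

Emit:
{"name": "jog_arm", "arguments": {"commands": [[[0.08,0,0,0,0,-0.045,0],[0.08,0,0,0,0,-0.045,0],[0.08,0,0,0,0,-0.045,0],[0.08,0,0,0,0,-0.045,0],[0.08,0,0,0,0,-0.045,0]]]}}

```text
time: 1.35
tcp_pos: [0.6164, -0.1182, 0.2161]
eef_rot: [[0.13, 0.992, -0.001], [0.992, -0.13, 0.0], [0.0, -0.001, -1.0]]
force: [1.4, 0.7, -0.4]
opening: 0.006
gripper_force: 0.0
```

Emit:
{"name": "jog_arm", "arguments": {"commands": [[[0.08,0,0,0,0,-0.045,0],[0.08,0,0,0,0,-0.045,0],[0.08,0,0,0,0,-0.045,0],[0.08,0,0,0,0,-0.045,0],[0.04,0,0,0,0,-0.045,0]]]}}

```text
time: 1.77
tcp_pos: [0.6176, 0.0647, 0.2163]
eef_rot: [[-0.21, 0.978, -0.001], [0.978, 0.21, 0.002], [0.002, -0.0, -1.0]]
force: [-0.7, -0.0, 0.4]
opening: 0.004
gripper_force: 0.0
```

Emit:
{"name": "jog_arm", "arguments": {"commands": [[[0.0555,-0.06,0,0,0,0,0],[0.0555,-0.06,0,0,0,0,0],[0,0,0.08,0,0,-0.035,0],[0,0,0.08,0,0,0,0],[0,0,0.03,0,0,0,0]]]}}

```text
time: 2.18
tcp_pos: [0.5462, 0.1009, 0.1175]
eef_rot: [[-0.255, 0.967, -0.004], [0.967, 0.255, -0.001], [0.0, -0.004, -1.0]]
force: [-0.1, -0.7, -0.7]
opening: 0.003
gripper_force: 0.0
```

Emit:
{"name": "jog_arm", "arguments": {"commands": [[[0,0,0,0,0,0,0]]]}}

```text
time: 2.27
tcp_pos: [0.5463, 0.1008, 0.118]
eef_rot: [[-0.254, 0.967, -0.006], [0.967, 0.254, -0.001], [0.001, -0.006, -1.0]]
force: [-0.6, -0.6, -1.0]
opening: 0.007
gripper_force: 0.0
```

Emit:
{"name": "jog_arm", "arguments": {"commands": [[[0.0107,0.004,0.006,0,0,0,0],[0,0,0.006,0,0,0,0],[0,0,0.006,0,0,0,0],[0,0,0.006,0,0,0,0],[0,0,0.005,0,0,0,0]]]}}

```text
time: 2.68
tcp_pos: [0.5498, 0.1072, 0.1077]
eef_rot: [[-0.254, 0.967, 0.002], [0.967, 0.254, 0.0], [-0.0, 0.002, -1.0]]
force: [-1.2, 0.0, 8.6]
opening: 0.005
gripper_force: 4.2
```

Emit:
{"name": "jog_arm", "arguments": {"commands": [[[0,0,0.0035,0,0,0,0],[0,0,0,0,0,0,0],[0,0,0,0,0,0,0]]]}}

```text
time: 2.93
tcp_pos: [0.5498, 0.1072, 0.106]
eef_rot: [[-0.254, 0.967, 0.002], [0.967, 0.254, 0.0], [-0.0, 0.002, -1.0]]
force: [-0.3, 0.9, 6.4]
opening: 0.002
gripper_force: 3.4
```

Emit:
{"name": "jog_arm", "arguments": {"commands": [[[0,0,0.004,0,0,0,0],[0,0,0.004,0,0,0,0],[0,0,0.0015,0,0,0,0],[0,0,0,0,0,0,0],[0,0,0,0,0,0,0]]]}}

```text
time: 3.35
tcp_pos: [0.5498, 0.1072, 0.1013]
eef_rot: [[-0.254, 0.967, 0.002], [0.967, 0.254, 0.0], [-0.0, 0.002, -1.0]]
force: [0.8, 0.2, 6.7]
opening: 0.005
gripper_force: 3.3
```

Emit:
{"name": "jog_arm", "arguments": {"commands": [[[0,0,0.002,0,0,0,0],[0,0,0.001,0,0,0,0],[0,0,0,0,0,0,0]]]}}

```text
time: 3.6
tcp_pos: [0.5502, 0.1073, 0.1005]
eef_rot: [[-0.254, 0.967, 0.003], [0.967, 0.254, 0.0], [-0.0, 0.002, -1.0]]
force: [-3.8, -1.4, 19.0]
opening: 0.01
gripper_force: 9.6
```

Emit:
{"name": "jog_arm", "arguments": {"commands": [[[0,0,-0.04,0,0,0,0],[0,0,-0.08,0,0,0,0.5],[0,-0.08,0,0,0,0,1],[0,-0.08,0,0,0,0,1],[0,-0.08,0,0,0,0,1]]]}}

```text
time: 4.02
tcp_pos: [0.4319, 0.0762, 0.1592]
eef_rot: [[-0.253, 0.967, 0.001], [0.967, 0.253, 0.0], [-0.0, 0.001, -1.0]]
force: [0.7, 0.6, 0.5]
opening: 0.25
gripper_force: 0.0
```

Emit:
{"name": "jog_arm", "arguments": {"commands": [[[0,-0.06,0,0,0,0,1],[0,0,0,0,0,0,1],[0,0,0,0,0,0,1],[0,0,0,0,0,0,1],[0,0,0,0,0,0,1]]]}}

```text
time: 4.43
tcp_pos: [0.405, 0.0693, 0.1592]
eef_rot: [[-0.254, 0.967, 0.001], [0.967, 0.254, 0.001], [0.0, 0.001, -1.0]]
force: [-0.6, 0.5, -0.3]
opening: 0.604
gripper_force: 0.0
```

Run:
```python
from meas import *
ims=[]
for n,win in(('top',(245,215,305,285)),('scene',(330,210,405,285))):
    p,d,m=cap(n,n+'2.png')
    c,ph,r=head(p,m,win,.088);print(n,'head',c,np.degrees(ph),r)
    x0,y0,x1,y1=win;ims.append(cv2.resize(p[y0-25:y1+25,x0-25:x1+25],(400,400),interpolation=cv2.INTER_CUBIC))
    if n=='top':print(d[246:256,268:278].mean())
cv2.imwrite('pics/crop2.png',np.hstack(ims))
s=manip.state();print(s['tcp_pos'],s['opening'],s['qpos'])
```

```text
top head [0.54728781 0.10670006] 15.490379881286998 0.03384900235627137
1.3163341
scene head [0.54338149 0.10718873] 14.374777430370912 0.03444645785852536
[0.40464914 0.06934409 0.15887771] 0.6951774453453334 [ 0.31419669  0.14008236 -0.59387702  2.15854102  0.10146326  0.86929376
 -0.08396643]
```

View pics/crop2.png

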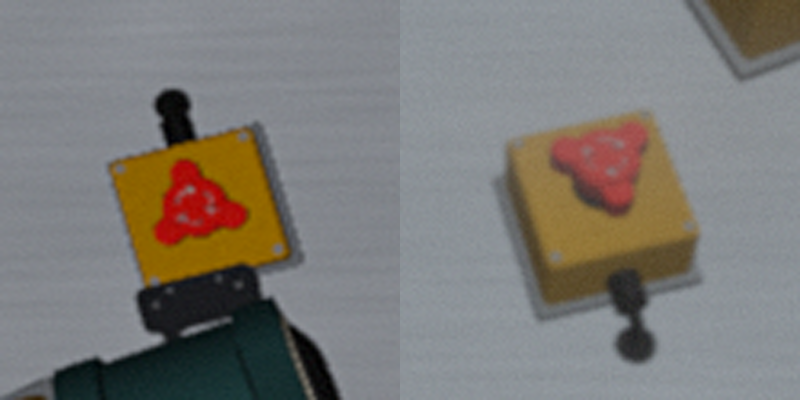

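The head sits lower than before, so it is latched, and it is unturned: centre (0.547, 0.1067), lobe at 15.5°. I'll take the +y finger to the gap on the robot's side (195°).

Emit:
{"name": "jog_arm", "arguments": {"commands": [[[0,0,0,0,0,0,1],[0,0,0,0,0,0,1],[0,0.06,0,0,0,0,1],[0,0.06,0,0,0,0,1],[0,0,0.06,0,0,0,1]]]}}

```text
time: 4.95
tcp_pos: [0.4688, 0.086, 0.1323]
eef_rot: [[-0.253, 0.967, 0.009], [0.967, 0.253, 0.002], [-0.0, 0.009, -1.0]]
force: [0.2, -0.2, 0.2]
opening: 0.998
gripper_force: 0.0
```

Emit:
{"name": "jog_arm", "arguments": {"commands": [[[0,0,0.02,0,0,0,1],[0,0,0,0,0,0,1]]]}}

```text
time: 5.12
tcp_pos: [0.4604, 0.0841, 0.1168]
eef_rot: [[-0.254, 0.967, -0.005], [0.967, 0.254, 0.0], [0.001, -0.005, -1.0]]
force: [-0.4, 0.2, 0.2]
opening: 0.998
gripper_force: 0.0
```

Emit:
{"name": "jog_arm", "arguments": {"commands": [[[0,0.004,0.015,0,0,0,1],[0,0,0.015,0,0,0,1],[0,0,0.015,0,0,0,1],[0,0,0.013,0,0,0,1],[0,0,0,0,0,0,1]]]}}

```text
time: 5.53
tcp_pos: [0.4634, 0.0845, 0.089]
eef_rot: [[-0.254, 0.967, -0.001], [0.967, 0.254, -0.0], [0.0, -0.001, -1.0]]
force: [-0.5, 0.1, -0.5]
opening: 0.997
gripper_force: 0.0
```

Emit:
{"name": "jog_arm", "arguments": {"commands": [[[0.0155,0.0007,0.003,0,0,0.06,1],[0.0155,0.0007,0,0,0,0.06,1],[0.0155,0.0007,0,0,0,0.06,1],[0.0155,0.0007,0,0,0,0.06,1],[0.0155,0.0007,0,0,0,0.06,1]]]}}

```text
time: 5.95
tcp_pos: [0.4625, 0.1231, 0.0886]
eef_rot: [[0.197, 0.98, -0.0], [0.98, -0.197, -0.001], [-0.001, -0.0, -1.0]]
force: [-2.4, -2.5, -0.2]
opening: 0.998
gripper_force: 1.5
```

```bash
cat > arc.py <<'E'
from h import *
s=manip.state();c=np.array([.547,.1066]);d=s['tcp_pos'][:2]-c;R=s['eef_rot']
print(s['tcp_pos'],'r',np.hypot(*d),'az',np.degrees(np.arctan2(d[1],d[0])),'tool -y az',np.degrees(np.arctan2(-R[1,1],-R[0,1])),s['force'],'tan force',s['force']@R[:,0])
E
python3 arc.py
```

```text
[0.46247337 0.12309614 0.08861552] r 0.08612127259401298 az 168.95700675672157 tool -y az 168.63635582553056 [-2.36967337 -2.46053815 -0.22814673] tan force -2.8790633338675526
```

Emit:
{"name": "jog_arm", "arguments": {"commands": [[[0.0155,0.0007,0,0,0,0.06,1],[0.0155,0.0007,0,0,0,0.06,1],[0.0155,0.0007,0,0,0,0.06,1],[0.0155,0.0007,0,0,0,0.06,1],[0.0155,0.0007,0,0,0,0.06,1]]]}}

```text
time: 6.37
tcp_pos: [0.4779, 0.1582, 0.0885]
eef_rot: [[0.604, 0.797, -0.001], [0.797, -0.604, -0.001], [-0.001, -0.001, -1.0]]
force: [-3.3, -2.3, 0.7]
opening: 1.001
gripper_force: 1.8
```

```bash
python3 arc.py
```

```text
[0.47787947 0.15815443 0.08847757] r 0.08622938660754816 az 143.28211753311308 tool -y az 142.85384228946214 [-3.28802088 -2.29560357  0.73078917] tan force -3.8163276422870855
```

Emit:
{"name": "jog_arm", "arguments": {"commands": [[[0.0155,0.0007,0,0,0,0.06,1],[0.0155,0.0007,0,0,0,0.06,1],[0.0155,0.0007,0,0,0,0.06,1],[0.0155,0.0007,0,0,0,0.06,1],[0,0,0,0,0,0,1]]]}}

```text
time: 6.78
tcp_pos: [0.5011, 0.1802, 0.0885]
eef_rot: [[0.845, 0.534, -0.001], [0.534, -0.845, 0.0], [-0.0, -0.001, -1.0]]
force: [-5.0, 0.4, 0.3]
opening: 1.0
gripper_force: 2.0
```

```bash
python3 arc.py
python3 - <<'E'
from h import *
p,d,m=cap('scene','s3.png');cv2.imwrite('pics/crop3.png',cv2.resize(p[180:300,290:430],(700,600),interpolation=cv2.INTER_CUBIC))
E
```

```text
[0.50113604 0.18018284 0.08850097] r 0.08670603474559012 az 121.93516088603897 tool -y az 122.27702921966787 [-4.96994591  0.37300476  0.26356603] tan force -4.002877417410928
```

View pics/crop3.png

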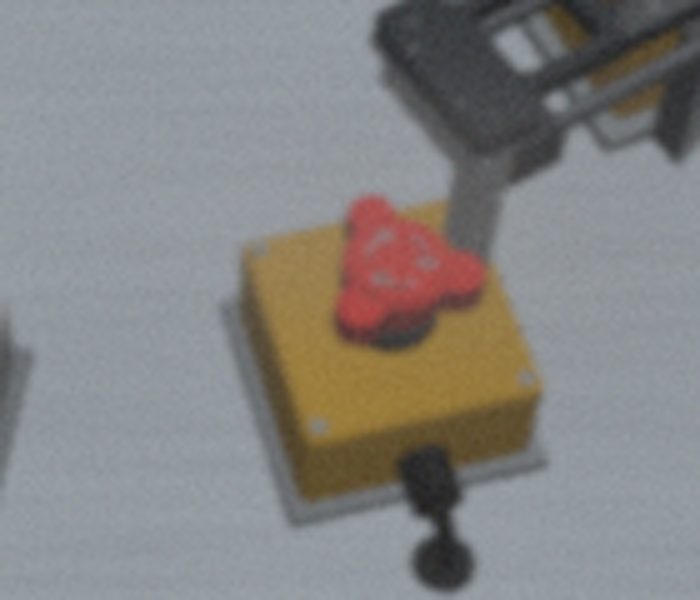

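The finger is pushing the lobe and the head looks to be out, with the collar visible again below it. I'll check the turn by number.

Run:
```python
from meas import *
p=cv2.imread('pics/s3.png');m=optics.camera_model('scene')
for z in(.088,.095):print(head(p,m,(330,210,405,285),z))
c,ph,r=head(p,m,(330,210,405,285),.095);print(np.degrees(ph)%120)
```

```text
(array([0.54040337, 0.10741658]), np.float64(-0.6797162897101111), np.float64(0.03380191278083393))
(array([0.54494617, 0.10663222]), np.float64(-0.6797162897101113), np.float64(0.0334802564004258))
81.05512533331907
```

Emit:
{"name": "jog_arm", "arguments": {"commands": [[[-0.0155,0.0007,0,0,0,-0.06,1],[-0.0155,0.0007,0,0,0,-0.06,1],[-0.0155,0.0007,0,0,0,-0.06,1],[-0.0155,0.0007,0,0,0,-0.06,1],[-0.0155,0.0007,0,0,0,-0.06,1]]]}}

```text
time: 7.25
tcp_pos: [0.4728, 0.1518, 0.0885]
eef_rot: [[0.518, 0.855, -0.001], [0.855, -0.518, 0.0], [-0.0, -0.001, -1.0]]
force: [-5.0, 2.9, 1.1]
opening: 0.998
gripper_force: 2.6
```

Emit:
{"name": "jog_arm", "arguments": {"commands": [[[-0.0155,0.0007,0,0,0,-0.06,1],[-0.0155,0.0007,0,0,0,-0.06,1],[-0.0155,0.0007,0,0,0,-0.06,1],[-0.0155,0.0007,0,0,0,-0.06,1],[-0.0155,0.0007,0,0,0,-0.06,1]]]}}

```text
time: 7.67
tcp_pos: [0.4608, 0.1146, 0.0885]
eef_rot: [[0.095, 0.995, -0.0], [0.995, -0.095, -0.001], [-0.001, -0.0, -1.0]]
force: [-1.8, 0.2, -0.7]
opening: 1.0
gripper_force: 1.0
```

Emit:
{"name": "jog_arm", "arguments": {"commands": [[[-0.0155,0.0007,0,0,0,-0.06,1],[-0.0155,0.0007,0,0,0,-0.06,1],[-0.008,0.0003,0,0,0,-0.03,1],[0,0,0,0,0,0,1]]]}}

```text
time: 8.0
tcp_pos: [0.4619, 0.0946, 0.0886]
eef_rot: [[-0.125, 0.992, 0.001], [0.992, 0.125, -0.0], [-0.0, 0.001, -1.0]]
force: [0.0, -0.7, 0.3]
opening: 0.995
gripper_force: 0.0
```

```bash
python3 arc.py
```

```text
[0.46193427 0.09462828 0.08864013] r 0.08590401988185045 az -171.98909351008163 tool -y az -172.80143904197288 [ 0.0121036  -0.71549545  0.34805127] tan force -0.7115276254256627
```

Clear of the head. Next I'll lift 80 mm, back off, start closing the fingers, and check the head.

Emit:
{"name": "jog_arm", "arguments": {"commands": [[[0,-0.01,-0.04,0,0,0,1],[0,0,-0.08,0,0,0,1],[0,-0.06,-0.04,0,0,0,0],[0,-0.06,0,0,0,0,0],[0,0,0,0,0,0,0]]]}}

```text
time: 8.42
tcp_pos: [0.3938, 0.0875, 0.1692]
eef_rot: [[-0.122, 0.992, 0.001], [0.992, 0.122, -0.002], [-0.002, 0.001, -1.0]]
force: [1.5, 0.6, 1.0]
opening: 0.819
gripper_force: 0.0
```

Run:
```python
from meas import *
ims=[]
for n,win in(('top',(245,215,305,285)),('scene',(330,210,405,285))):
    p,d,m=cap(n,n+'4.png')
    for z in (.088,.093):
        c,ph,r=head(p,m,win,z);print(n,z,'head',c,np.degrees(ph),r)
    if n=='top':print(d[246:256,268:278].mean(),'1.3163 latched,', np.load('/tmp/top.npz')['d'][246:256,268:278].mean(),'out')
s=manip.state();R=s['eef_rot'];dl=np.array([.5785,-.0915,.11])-s['tcp_pos'];print(s['tcp_pos'],s['opening'],'tool delta',R.T@dl/.5,'yaw y',np.degrees(np.arctan2(R[1,1],R[0,1])))
```

```text
top 0.088 head [0.54743707 0.10693417] 15.151904385606308 0.03384746410505894
top 0.093 head [0.54711625 0.10651331] 15.151904385606292 0.033719126973702454
1.2846986 1.3163 latched, 1.2973403 out
scene 0.088 head [0.53936359 0.10768851] 14.100521284220008 0.03389455102314507
scene 0.093 head [0.54261552 0.1071264 ] 14.100521284220052 0.033664166795475875
[0.39708335 0.08781844 0.16900858] 0.7430950454018578 tool delta [-0.39990486  0.31638036  0.11906319] yaw y 6.977173151379328
```

The head is out and turned back: 15.15°, the same position as at the start. On to the reset button.

Emit:
{"name": "jog_arm", "arguments": {"commands": [[[-0.057,0.045,0,0,0,0,0],[-0.057,0.045,0,0,0,0,0],[-0.057,0.045,0,0,0,0,0],[-0.057,0.045,0,0,0,0,0],[-0.057,0.045,0,0,0,0,0]]]}}

```text
time: 8.93
tcp_pos: [0.5279, -0.0413, 0.1679]
eef_rot: [[-0.121, 0.993, -0.0], [0.993, 0.121, -0.0], [-0.0, -0.0, -1.0]]
force: [-0.0, 1.4, -0.2]
opening: 0.383
gripper_force: 0.0
```

Emit:
{"name": "jog_arm", "arguments": {"commands": [[[-0.057,0.045,0,0,0,0,0],[-0.057,0.045,0,0,0,0,0],[0,0,0.05,0,0,0,0],[0,0,0.05,0,0,0,0],[0,0,0,0,0,0,0]]]}}

```text
time: 9.35
tcp_pos: [0.5762, -0.0909, 0.1136]
eef_rot: [[-0.121, 0.993, -0.006], [0.993, 0.121, 0.001], [0.002, -0.006, -1.0]]
force: [-0.6, 0.2, -0.7]
opening: 0.03
gripper_force: 0.0
```

Run:
```python
from h import *
s=manip.state();R=s['eef_rot'];dl=np.array([.5785,-.0915,.075])-s['tcp_pos'];print(s['tcp_pos'],s['opening'],'tool delta',R.T@dl/.5)
```

```text
[ 0.5761565  -0.09092723  0.11355808] 0.03026469137453182 tool delta [-0.00187519  0.00498049  0.07708347]
```

Emit:
{"name": "jog_arm", "arguments": {"commands": [[[0,0.004,0.025,0,0,0,0],[0,0,0.025,0,0,0,0],[0,0,0.012,0,0,0,0],[0,0,0.006,0,0,0,0],[0,0,0.005,0,0,0,0]]]}}

```text
time: 9.77
tcp_pos: [0.58, -0.0905, 0.082]
eef_rot: [[-0.121, 0.993, 0.0], [0.993, 0.121, -0.0], [-0.0, 0.0, -1.0]]
force: [-0.3, -0.1, 1.0]
opening: 0.005
gripper_force: 0.0
```

Emit:
{"name": "jog_arm", "arguments": {"commands": [[[0,0,0.004,0,0,0,0],[0,0,0,0,0,0,0],[0,0,0,0,0,0,0]]]}}

```text
time: 10.02
tcp_pos: [0.5801, -0.0905, 0.0804]
eef_rot: [[-0.121, 0.993, 0.001], [0.993, 0.121, -0.0], [-0.0, 0.0, -1.0]]
force: [-1.1, 1.2, 3.1]
opening: 0.004
gripper_force: 1.2
```

Emit:
{"name": "jog_arm", "arguments": {"commands": [[[0,0,0.004,0,0,0,0],[0,0,0.004,0,0,0,0],[0,0,0.003,0,0,0,0],[0,0,0,0,0,0,0],[0,0,0,0,0,0,0]]]}}

```text
time: 10.43
tcp_pos: [0.5802, -0.0906, 0.0752]
eef_rot: [[-0.121, 0.993, 0.001], [0.993, 0.121, -0.0], [-0.0, 0.001, -1.0]]
force: [-5.0, 1.1, 15.8]
opening: 0.006
gripper_force: 7.6
```

Emit:
{"name": "jog_arm", "arguments": {"commands": [[[0,0,0.001,0,0,0,0],[0,0,0,0,0,0,0],[0,0,0,0,0,0,0]]]}}

```text
time: 10.68
tcp_pos: [0.5803, -0.0906, 0.075]
eef_rot: [[-0.121, 0.993, 0.001], [0.993, 0.121, -0.0], [-0.001, 0.001, -1.0]]
force: [-7.0, 0.5, 21.6]
opening: 0.008
gripper_force: 11.0
```

The button is fully down: the tip is at z 0.064 and the force passed 6 N to reach the stop. I'll retract straight up and back off so the cameras can see.

Emit:
{"name": "jog_arm", "arguments": {"commands": [[[0,0,-0.04,0,0,0,0],[0,0,-0.08,0,0,0,0],[0,0,-0.08,0,0,0,0],[0,-0.08,0,0,0,0,0],[0,-0.08,0,0,0,0,0]]]}}

```text
time: 11.1
tcp_pos: [0.5015, -0.1001, 0.1755]
eef_rot: [[-0.122, 0.993, 0.004], [0.993, 0.122, -0.0], [-0.001, 0.004, -1.0]]
force: [-0.9, -0.6, -0.0]
opening: 0.007
gripper_force: 0.0
```

Emit:
{"name": "jog_arm", "arguments": {"commands": [[[0,-0.08,0,0,0,0,0],[0,-0.08,0,0,0,0,0],[0,0,0,0,0,0,0],[0,0,0,0,0,0,0],[0,0,0,0,0,0,0]]]}}

```text
time: 11.52
tcp_pos: [0.4218, -0.1102, 0.1743]
eef_rot: [[-0.121, 0.993, 0.001], [0.993, 0.121, -0.0], [-0.001, 0.001, -1.0]]
force: [0.7, -0.8, 0.6]
opening: 0.002
gripper_force: 0.0
```

Run:
```python
from meas import *
p,d,m=cap('scene','s5.png')
print(head(p,m,(330,210,405,285),.093))
H,Sa,V=cv2.split(cv2.cvtColor(p,cv2.COLOR_BGR2HSV));w=np.zeros(H.shape,bool);w[220:295,195:300]=1
print('blue',blob((abs(H.astype(int)-112)<14)&(Sa>130)&(V>70)&w,m,.068),'was .5776 -.0914')
print(manip.state()['tcp_pos'],manip.state()['force'])
```

```text
(array([0.54277363, 0.10704781]), np.float64(0.23919414028461003), np.float64(0.0348556431037635))
blue (array([ 0.57778053, -0.09149563]), 108) was .5776 -.0914
[ 0.42211057 -0.10993866  0.17415537] [ 0.24100191 -0.30206374  0.52702255]
```

View pics/s5.png

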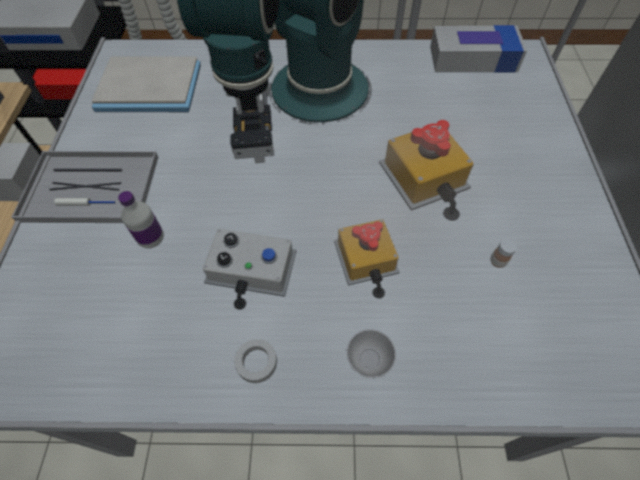

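The scene matches the start: head out and unturned at (368,235), blue button up at (269,255), and the bottle, vial, bowl and tape unmoved.

```bash
python3 -c "
from rig import manip
print(manip.close_job())"
```

```text
the job is handed in; nothing more can be done
None
```

I latched the emergency stop, turned it clockwise until it sprang back out, pressed the reset button fully and let it come up, then handed the job in at about 11.6 s; hand-in returned no verdict.

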